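Refit the grille of the bar's drip tray

TASK

Refit the steel grille in the black drip tray: tilt it, hook its plain tongue under the tray's fixed steel lip and slide it in until you feel it touch the end, then swing the other edge down and press it until it snaps under the orange spring catch and the grille lies flat and fully home in the tray. Work by feel: slide and swing it with no more than a light push of about 10 N, press it home with no more than about 25 N, and leave the other things on the worktop where they are.

Things in the scene. Friction and masses are not known exactly. Their poses are not given: they have to be found in the camera images.
- drip_tray: Black tub 120 (x) x 238 (y) x 20 mm high, fixed, open on top. Origin: centre of its underside, z up, y along its length; steel lip at the -y end, orange catch at +y. The steel liner in it was fixed anywhere up to 15 mm either way along y from the middle (not measured, stays put; x and z exact). Liner ledges at z = 12 mm carry the grille; side walls x = +-51 mm (inner), 19 mm high.
- lip_nominal (a point): Fixed to the tub at (0, -75, 21) mm: where the middle of the lip's lower free edge would be if the liner sat in the middle; the real one is up to 15 mm off along y. The lip is a rigid plate, z 21 to 25 mm, over a slot 9 mm high (z 12 to 21) and 10 mm deep, ending in a rigid stop wall 10 mm further to -y.
- end_nominal (a point): Fixed to the tub at (0, 87, 17) mm: where the middle of the inner top edge of the liner's rigid +y wall would be if the liner sat in the middle; the real one is off by the same amount as the lip. From stop to this wall are 172 mm, the grille is 170 mm: if not pushed to the stop, it lands on the wall and does not drop in.
- grille: Loose flat dark steel grille, 96 (x) x 170 (y) x 5 mm, about 0.35 kg, lying flat. Black grip block in its middle, 44 (x) x 12 (y) mm, top 37 mm above the grille's underside: grip it across the 12 mm. Origin: centre of underside, z up, y from the plain tongue (-y) to the free edge (+y, thin orange mark). Seated: underside at tray z = 12 mm, axes along the tray's.
- tongue (a point): Middle of the lower edge of the grille's tongue end, at (0, -85, 0) mm in the grille's frame.
- free_edge (a point): Middle of the lower edge of the grille's free end, at (0, 85, 0) mm in the grille's frame.
- catch (a joint): Travel of the spring catch, m: 0 = forward (at rest, or snapped over the grille), to 0.007 pushed back (+y). Blade 32 mm wide, lower tip 5 mm inside the +y wall's face at z = 20 mm, leaning outward up to z = 31 mm, so the free edge coming down pushes it back. 600 N/m, preload 2 N: 5 to 15 N down on the free half of the grille snaps it in; its weight alone does not.
- cut_glass: Bystander: cut drinking glass, 73 mm across, 88 mm high, standing at the left; origin under its centre.
- shaker: Bystander: steel cocktail shaker, 70 mm across, 203 mm high, back left; origin under its centre.
- olive_jar: Bystander: glass jar with a lid, 63 mm across, 110 mm high, at the back; origin under its centre.
- jigger: Bystander: two-ended steel bar measure, 43 mm across, 78 mm high, at the back right; origin under its centre.

How it is judged:
By the outcome, as a careful person would: the job done as asked, in the order asked, and still so for the second after the job is handed in, with the robot touching nothing.
It also fails if it takes over 56 s, if anything falls off the work surface, if the arm or the gripper's body presses on something with over 40 N, if the wrist force passes 120 N, or if a joint passes its speed limit or range.

ROBOT

A 6-joint arm with a two-finger parallel gripper is mounted at the origin on a cart in front of the work surface, level with it; the furniture and walls round the work are solid. World frame = base frame: x ahead of the robot, y to its left, z up, the work surface at z = 0. Lengths are in m, angles in rad, forces in N, time in s.
With the tool pointing down it reaches from about 0.375 to 0.9 m from the base axis. Payload 3.1 kg.
Tool frame: the origin (TCP) lies midway between the tips of the shut fingers; the grasp point (between the pads) lies 19 mm behind it; z points along the fingers, y is the line along which they close (so a half turn about z gives the same grasp; the last joint's range is limited). The gripper opens to 85 mm and grips with 20 to 120 N. Pads are 22 mm wide; open, the fingers measure 114 mm over their backs; the gripper's body (76 mm by 85 mm) begins 54 mm behind the grasp point. The pads swing forward as they close: fully open they stand 13 mm farther back than shut.
Start: joints at [1.008, 0.527, 1.433, -0, 1.181, -0.178], TCP at [0.235, 0.579, 0.231] pointing down, gripper open.
Joint ranges: [-3.08, 3.08], [-0.75, 2.2], [0.22, 2.44], [-1.43, 4.57], [0, 2.65], [-2.85, 2.85]. Speed limits (rad/s): [2.79, 2.79, 3.14, 3.14, 3.14, 3.14].

INTERFACE

Orientations are given as a unit quaternion [x, y, z, w].
In Python, from station import manip gives the robot as it stands.
- The arm moves only by the tool move_arm, never from a script. Its argument "increments" is a list that holds one entry, the list of rows, each a list of 5 numbers: the gripper's target within -1 to 1 (shut at 1, half-way at 0, fully open at -1), then the shift along the world's x, y, z in m, then the turn about the world's z in degrees. In form: [[[fingers, dx, dy, dz, twist], ...]]. A call has 1 to 8 rows; each row shifts and turns the commanded pose from where the row before left it; what a row does not reach is not made up. A row lasts 1/10 s, in which the tool goes at most 50 mm and 8.59 degrees, less where a joint would pass 70% of its speed; a pose out of reach is approached as far as the arm can. A call with a gripper value outside its range is refused whole. The fingers move at their own pace and stop on an object; "newtons" is the grip in N (left out, the last holds). Time passes only in rows, so rows that do not move let the fingers close. It gives the time, the measured TCP pose, the force, the opening and the grip force at its end, in the units of the state.
- manip.sense(): the state, without advancing time (a new reading comes with each control period).
- manip.snapshot(name): name is "scene" or "top" or "wrist"; returns a dict with "img" (420x560x3 uint8, red, green, blue), "fx", "fy", "cx", "cy" (pixels), "world_to_cam" (4x4, takes a point from world to camera coordinates); the wrist camera has in their place "tool_from_camera" (4x4, takes a point from camera to tool coordinates, whose origin is the TCP and whose axes are the flange's). Camera axes: x right, y down, z forward; pixel columns grow to the right and rows downward; lengths in m; the calibration is good to about 2 mm. The wrist camera is an equidistant fisheye: a pixel r from the principal point sees the ray r / f radians off the axis. A picture is of the moment at which its call begins: read the wrist's pose just before it. There is no depth.
- manip.sign_off(): hands the job in; it is judged then, once.
Trained networks look in the newest picture that a camera, given by its name, has taken for a name from the list of things; names that differ only in an ending like _2 or _b are one class to them, and where a whole thing is asked for, a point or a joint stands for the part that bears it (a point fixed in the world has none). Each returns a list of dicts, best first, with "confidence" (0 to 1); they miss things now and then, are a little off and sometimes report something else, mostly with a low value. They report only what shows in the picture. A call takes as long as a camera call.
- manip.spot_in(label, camera): "xyz" ([x, y, z] in m, in world coordinates, good to about 4 mm: the middle of the surface that is visible of it).
- manip.mark_of(label, camera): "xyz" ([x, y, z] in m, in world coordinates, good to about 4 mm: a listed point, or the origin of a listed thing).
The state is a dict: "t": time; "q": joint angles; "qd": joint speeds; "tau": joint torques, N m; "tcp_pos": TCP position; "tool_rot": TCP orientation; "force": force on the tool from outside, world axes, zero at the start; "ft_torque": the same for the moment, N m; "finger_gap": opening from 0.0 (shut) to 1.0 (fully open); "gripper_force": force on a finger pad.
Only numpy, scipy, OpenCV 4.12 (cv2) and the standard library are available. Lean on these libraries where they do the work, as an engineer would, in place of code of your own. Each camera call takes 0.05 s, during which the arm holds its last target. There are 200 camera calls.

## Working session

There is one attempt and no reset: what is moved stays moved. The work goes in short steps, Python scripts to look and compute and a tool call to move; the robot and the scene stay as the last step left them, time stands still between calls to the robot, and variables do not carry over. Pictures are saved under pics/ and viewed, at most 10 in all, crops included, and the job is handed in when it is done.

Besides the shell and the picture viewer there is one more tool, called as name([rows], argument=value, ...), one row to a line, values as JSON. move_arm: Moves the arm, as the interface text tells. Its arguments: {"type":"object","properties":{"increments":{"type":"array","items":{"type":"array","items":{"type":"array","items":{"type":"number"}}}},"newtons":{"type":"number"}},"required":["increments"]}

```bash
mkdir -p pics
cat > h.py <<'E'
import numpy as np, cv2
from station import manip
np.set_printoptions(precision=4,suppress=True)
def snap(c,f=None):
    s=manip.snapshot(c)
    if f: cv2.imwrite('pics/'+f+'.png',s['img'][:,:,::-1])
    return s
def proj(s,P):
    p=s['world_to_cam']@np.r_[P,1]; return np.array([s['fx']*p[0]/p[2]+s['cx'],s['fy']*p[1]/p[2]+s['cy']])
def back(s,uv,z):
    W=np.linalg.inv(s['world_to_cam']); d=W[:3,:3]@[(uv[0]-s['cx'])/s['fx'],(uv[1]-s['cy'])/s['fy'],1]
    o=W[:3,3]; return o+d*(z-o[2])/d[2]
E
python3 - <<'E'
from h import *
a=snap('top','top1');b=snap('scene','scene1')
for c in('top','scene'):
  for n in['drip_tray','lip_nominal','end_nominal','grille','tongue','free_edge','cut_glass','shaker','olive_jar','jigger']:
    r=manip.mark_of(n,c); print(c,n,[(np.array(x['xyz']),round(x['confidence'],2)) for x in r[:2]])
  print(c,'catchspot',[(np.array(x['xyz']),round(x['confidence'],2)) for x in manip.spot_in('catch',c)[:2]])
print(manip.sense()['tool_rot'],manip.sense()['t'])
cv2.imwrite('pics/both.png',np.hstack([a['img'],b['img']])[:,:,::-1])
E
```

```text
top drip_tray [(array([ 0.5105,  0.1897, -0.0001]), 0.61), (array([ 0.7284,  0.1117, -0.0016]), 0.44)]
top lip_nominal [(array([0.5052, 0.1205, 0.0229]), 0.66)]
top end_nominal [(array([0.5185, 0.2746, 0.0157]), 0.66), (array([ 0.5096,  0.1917, -0.0005]), 0.3)]
top grille [(array([ 0.4761, -0.1477,  0.0019]), 0.72), (array([ 0.4603, -0.0589, -0.0016]), 0.61)]
top tongue [(array([ 0.4824, -0.2259, -0.0007]), 0.9), (array([ 0.68  , -0.1619, -0.0072]), 0.32)]
top free_edge [(array([ 0.4612, -0.0594, -0.0008]), 0.64)]
top cut_glass [(array([0.504 , 0.5006, 0.0018]), 0.81)]
top shaker [(array([ 0.6936,  0.3098, -0.0021]), 0.93)]
top olive_jar [(array([ 0.7287,  0.1129, -0.0026]), 0.72), (array([0.5083, 0.1158, 0.0238]), 0.65)]
top jigger [(array([ 0.6799, -0.1584, -0.0044]), 0.58)]
top catchspot [(array([0.5165, 0.2694, 0.0306]), 0.58)]
scene drip_tray [(array([ 0.5144,  0.1908, -0.0045]), 0.89), (array([0.7295, 0.1153, 0.0012]), 0.54)]
scene lip_nominal [(array([0.5081, 0.1191, 0.0208]), 0.86)]
scene end_nominal [(array([0.5162, 0.2813, 0.0203]), 0.65)]
scene grille [(array([ 0.4751, -0.1409,  0.0014]), 0.61)]
scene tongue [(array([ 0.4809, -0.232 ,  0.0002]), 0.8)]
scene free_edge [(array([ 0.4667, -0.0633, -0.0016]), 0.98)]
scene cut_glass [(array([ 0.4976,  0.5038, -0.0005]), 0.94)]
scene shaker [(array([ 0.6953,  0.3072, -0.0033]), 0.97)]
scene olive_jar [(array([0.7281, 0.1168, 0.0014]), 0.81), (array([ 0.6834, -0.1635,  0.0008]), 0.59)]
scene jigger [(array([ 0.6828, -0.1634,  0.0027]), 0.73)]
scene catchspot []
[0.1912 0.9815 0.     0.    ] 1.2
```

View pics/top1.png

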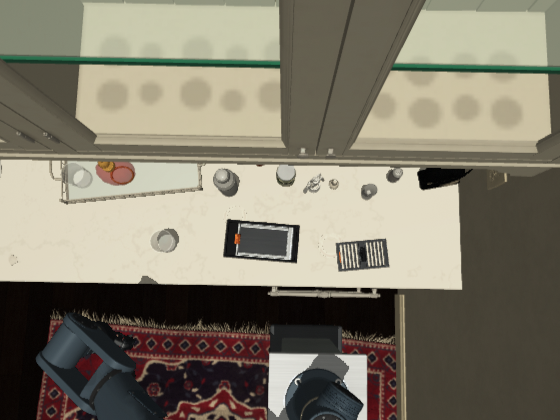

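View pics/scene1.png

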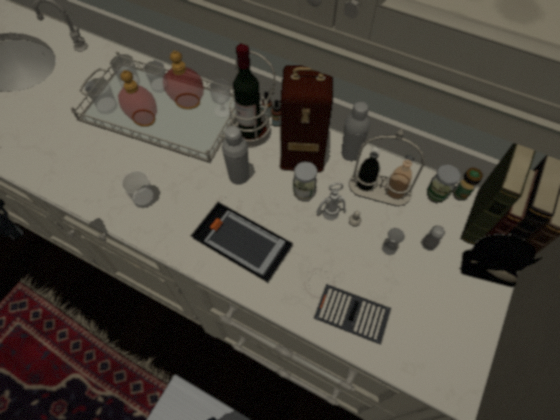

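Top view: the tray is at about (262,241) px with the orange catch at its left (+y) end. The grille lies at (362,254) with its orange mark on the left. The networks agree on both, so I'll move over the tray for a closer wrist view.

move_arm([
  [[-0.3, 0.026, -0.04, 0.004, -7.7], [-0.3, 0.026, -0.04, 0.004, -7.7], [-0.3, 0.026, -0.04, 0.004, -7.7], [-0.3, 0.026, -0.04, 0.004, -7.7], [-0.3, 0.026, -0.04, 0.004, -7.7], [-0.3, 0.026, -0.04, 0.004, -7.7], [-0.3, 0.026, -0.04, 0.004, -7.7], [-0.3, 0.026, -0.04, 0.004, -7.7]],
])

```text
t: 2.0
tcp_pos: [0.4434, 0.2576, 0.2638]
tool_rot: [0.669, 0.743, 0.0, 0.0]
force: [0.4, -0.1, 1.1]
finger_gap: 0.65
gripper_force: 0.0
```

move_arm([
  [[-0.3, 0.015, -0.023, 0, 0], [-0.3, 0.015, -0.023, 0, 0], [-0.3, 0.01, -0.013, 0, 0], [-0.3, 0, 0, 0, 0], [-0.3, 0, 0, 0, 0]],
])

```text
t: 2.5
tcp_pos: [0.4821, 0.2008, 0.2632]
tool_rot: [0.667, 0.745, -0.0, -0.001]
force: [0.1, 0.8, 0.3]
finger_gap: 0.646
gripper_force: 0.0
```

```bash
cat >> h.py <<'E'
from scipy.spatial.transform import Rotation as R
def wback(s,st,uv,z):
    T=np.eye(4);T[:3,:3]=R.from_quat(st['tool_rot']).as_matrix();T[:3,3]=st['tcp_pos'];M=T@s['tool_from_camera']
    d=np.array([uv[0]-s['cx'],uv[1]-s['cy']]);r=np.hypot(*d);th=r/s['fx']
    v=M[:3,:3]@np.r_[np.sin(th)*d/r,np.cos(th)]; return M[:3,3]+v*(z-M[2,3])/v[2]
E
python3 - <<'E'
from h import *
st=manip.sense();w=snap('wrist','w1')
print(st['tcp_pos'],st['tool_rot'],st['q'],st['t'],st['finger_gap'],st['force'],w['fx'],w['cx'],w['cy'])
print(w['tool_from_camera'])
for n in['drip_tray','lip_nominal','end_nominal']: print(n,[(np.array(x['xyz']),round(x['confidence'],2)) for x in manip.mark_of(n,'wrist')[:2]])
print([(np.array(x['xyz']),round(x['confidence'],2)) for x in manip.spot_in('catch','wrist')[:2]])
np.savez('w1.npz',st_pos=st['tcp_pos'],rot=st['tool_rot'])
E
```

```text
[0.4821 0.2008 0.2632] [ 0.667   0.7451 -0.0001 -0.0005] [0.18   0.3501 1.6496 0.0008 1.1427 0.0691] 2.5 0.6459666751548895 [0.1207 0.783  0.2783] 325.19226210127806 277.2115214395418 205.8106765978253
[[ 0.0008 -0.9446 -0.3283  0.0837]
 [ 1.      0.0007  0.0004 -0.0008]
 [-0.0002 -0.3283  0.9446 -0.1443]
 [ 0.      0.      0.      1.    ]]
drip_tray [(array([0.5081, 0.1952, 0.0018]), 0.59)]
lip_nominal [(array([0.5024, 0.1147, 0.0194]), 0.75)]
end_nominal [(array([0.5142, 0.2777, 0.0166]), 0.67)]
[(array([0.5146, 0.2737, 0.0311]), 0.75), (array([ 0.4708, -0.1027,  0.0009]), 0.19)]
```

View pics/w1.png

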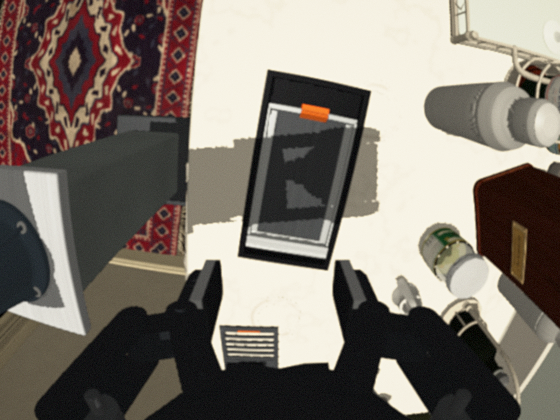

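The picture shows the tray with its outer corners near (270,70), (370,90), (328,270) and (238,256). The catch is at (315,112) and the steel lip bar is at about (288,247). I'll crop it for the edges.

Run:
```python
import cv2
a=cv2.imread('pics/w1.png')[60:280,230:380]
a=cv2.convertScaleAbs(a,alpha=1.6,beta=20)
t=cv2.resize(a[:75],None,fx=5,fy=5,interpolation=cv2.INTER_CUBIC)[:, :]
u=cv2.resize(a[155:],None,fx=5,fy=5,interpolation=cv2.INTER_CUBIC)
import numpy as np
cv2.imwrite('pics/w1c.png',cv2.resize(np.vstack([t[:375],u[:325]]),(640,597)))
print(t.shape,u.shape)
```

```text
(375, 750, 3) (325, 750, 3)
```

View pics/w1c.png

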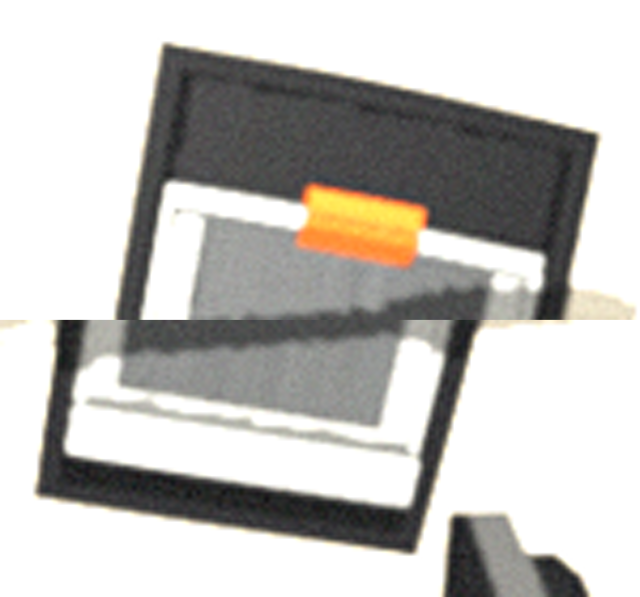

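Run:
```python
from h import *
z=np.load('w1.npz');st=dict(tcp_pos=z['st_pos'],tool_rot=z['rot']);w=manip.snapshot('wrist')
f=lambda u,v,h:wback(w,st,(u,v),h)
C=[f(268.7,70.6,.02),f(369.9,91.7,.02),f(326.8,269.2,.02),f(238.9,255.8,.02)]
print(np.array(C)); c=np.mean(C,0); ey=((C[0]+C[1])-(C[2]+C[3]))[:2]; print('len',np.linalg.norm(ey)/2,'wid',np.linalg.norm(C[0]-C[1]),np.linalg.norm(C[2]-C[3]));ey/=np.linalg.norm(ey);ex=np.array([ey[1],-ey[0]])
print('c',c,'yaw',np.degrees(np.arctan2(-ey[0],ey[1])))
for n,p in dict(lipfreeL=f(248.7,233.8,.025),lipfreeR=f(328,246,.025),lipbackL=f(245.2,246.7,.025),lipbackR=f(326.6,258.9,.025),inL=f(276.9,110,.017),inR=f(344.8,123.3,.017),outL=f(269.8,102.7,.017),outR=f(357.7,119.3,.017),catchtip=f(313.7,119.8,.02)).items():
  d=(p-c)[:2];print(n,p[:2],'tray',d@ex*1e3,d@ey*1e3)
```

```text
[[0.4586 0.3144 0.02  ]
 [0.5811 0.3064 0.02  ]
 [0.5653 0.0657 0.02  ]
 [0.4434 0.0735 0.02  ]]
len 0.24129423712148845 wid 0.12282401948808223 0.12217514203248085
c [0.5121 0.19   0.02  ] yaw -3.6836007355933513
lipfreeL [0.4544 0.1099] tray -52.4724992576085 -83.62673498874341
lipfreeR [0.5595 0.1037] tray 52.808895045601965 -83.08471517509268
lipbackL [0.4512 0.0908] tray -54.403427997170304 -102.89007167550848
lipbackR [0.561  0.0844] tray 55.560811681160075 -102.27466608688297
inL [0.4733 0.2685] tray -43.7999325417655 75.89867059169251
inR [0.5564 0.2632] tray 39.5092333273729 75.86643498478917
outL [0.464  0.2763] tray -53.59226732617722 83.09264814894662
outR [0.5717 0.2704] tray 54.25102881902701 84.10793042739206
catchtip [0.5179 0.2623] tray 1.0958649718378302 72.52432754426516
```

The tray centre is about (0.511, 0.191), yaw -3.7°, and the liner sits about 9 mm toward the lip end (lip near -84, wall near 77). Next, the grille.

move_arm([
  [[-0.3, -0.001, -0.042, -0.005, 0], [-0.3, -0.001, -0.042, -0.005, 0], [-0.3, -0.001, -0.042, -0.005, 0], [-0.3, -0.001, -0.042, -0.005, 0], [-0.3, -0.001, -0.042, -0.005, 0], [-0.3, -0.001, -0.042, -0.005, 0], [-0.3, -0.001, -0.042, -0.005, 0], [-0.3, -0.001, -0.042, -0.005, 0]],
])

```text
t: 3.6
tcp_pos: [0.4745, -0.1369, 0.2233]
tool_rot: [0.667, 0.745, 0.0, 0.0]
force: [0.7, 0.2, 0.1]
finger_gap: 0.648
gripper_force: 0.0
```

move_arm([
  [[-0.3, 0, 0, 0, 0], [-0.3, 0, 0, 0, 0]],
])

```text
t: 3.8
tcp_pos: [0.4744, -0.1361, 0.2231]
tool_rot: [0.668, 0.745, 0.0, -0.0]
force: [0.2, 0.5, -0.6]
finger_gap: 0.651
gripper_force: 0.0
```

Run:
```python
from h import *
st=manip.sense();w=snap('wrist','w2')
print(st['tcp_pos'],st['tool_rot'],st['q'],st['t'],st['finger_gap'],st['force'])
for n in['grille','tongue','free_edge']: print(n,[(np.array(x['xyz']),round(x['confidence'],2)) for x in manip.mark_of(n,'wrist')[:2]])
np.savez('w2.npz',st_pos=st['tcp_pos'],rot=st['tool_rot'])
```

```text
[ 0.4744 -0.1361  0.2231] [ 0.6676  0.7445  0.0001 -0.0004] [-0.5065  0.3633  1.7647  0.0006  1.0144 -0.6156] 3.8 0.6511145257224339 [ 0.187   0.5193 -0.6043]
grille [(array([ 0.4721, -0.1428, -0.0028]), 0.6)]
tongue [(array([ 0.4835, -0.2345, -0.0003]), 0.62)]
free_edge [(array([ 0.4654, -0.0641,  0.0001]), 0.6)]
```

View pics/w2.png

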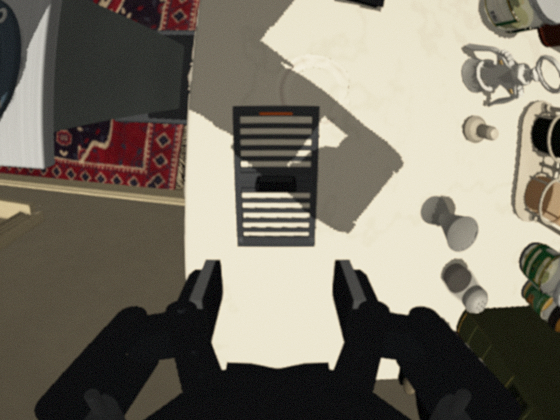

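The grille is axis-aligned in the image, with corners near (232,106), (320,107), (315,246) and (237,246) and the block at (276,184).

Run:
```python
from h import *
z=np.load('w2.npz');st=dict(tcp_pos=z['st_pos'],tool_rot=z['rot']);w=manip.snapshot('wrist')
C=np.array([wback(w,st,p,.005) for p in[(232,106),(320,107),(315,246),(237,246)]])
print(C); ey=(C[0]+C[1]-C[2]-C[3])[:2]/2;ex=(C[1]+C[2]-C[0]-C[3])[:2]/2
print('c',C.mean(0),'L',np.linalg.norm(ey),'W',np.linalg.norm(ex),'yaw',np.degrees(np.arctan2(-ey[0],ey[1])),np.degrees(np.arctan2(ex[1],ex[0])))
print('block top',wback(w,st,(276,183),.037))
```

```text
[[ 0.4159 -0.0674  0.005 ]
 [ 0.5126 -0.058   0.005 ]
 [ 0.5308 -0.2254  0.005 ]
 [ 0.4343 -0.2361  0.005 ]]
c [ 0.4734 -0.1467  0.005 ] L 0.1690298362104216 W 0.09715551559054303 yaw 6.221639594721767 5.942906211852485
block top [ 0.473  -0.1418  0.037 ]
```

move_arm([
  [[-0.5, -0.001, -0.009, -0.03, 0], [-0.5, 0, 0, -0.04, 0], [-0.5, 0, 0, -0.04, 0], [-0.5, 0, 0, -0.04, 0], [-0.5, 0, 0, -0.035, 0], [-0.5, 0, 0, -0.02, 0], [-0.5, 0, 0, -0.01, 0], [-0.5, 0, 0, 0, 0]],
], newtons=40)

```text
t: 4.85
tcp_pos: [0.4733, -0.1438, 0.0075]
tool_rot: [0.666, 0.746, -0.0, -0.001]
force: [1.1, 0.1, 0.1]
finger_gap: 0.753
gripper_force: 0.0
```

move_arm([
  [[1, 0, 0, 0, 0], [1, 0, 0, 0, 0], [1, 0, 0, 0, 0], [1, 0, 0, 0, 0], [1, 0, 0, 0, 0], [1, 0, 0, 0, 0]],
], newtons=40)

```text
t: 5.45
tcp_pos: [0.4744, -0.1449, 0.0096]
tool_rot: [0.667, 0.745, 0.0, 0.001]
force: [0.8, 2.4, 6.4]
finger_gap: 0.504
gripper_force: 42.7
```

move_arm([
  [[1, 0, 0, 0.025, 0], [1, 0, 0, 0.04, 0], [1, 0.0065, 0.03, 0, -2.45], [1, 0.0065, 0.04, 0, -2.45], [1, 0.0065, 0.04, 0, -2.45], [1, 0.0065, 0.03, 0, -2.45], [1, 0, 0.018, 0, 0], [1, 0, 0, 0, 0]],
], newtons=40)

```text
t: 6.25
tcp_pos: [0.4986, 0.0157, 0.0733]
tool_rot: [0.727, 0.687, -0.0, -0.001]
force: [-0.1, -0.6, -3.9]
finger_gap: 0.503
gripper_force: 42.5
```

Run:
```python
from h import *
st=manip.sense();w=snap('wrist','w3')
print(st['tcp_pos'],st['tool_rot'],st['t'],st['finger_gap'],st['force'],st['ft_torque'],st['gripper_force'])
np.savez('w3.npz',st_pos=st['tcp_pos'],rot=st['tool_rot'])
```

```text
[0.4986 0.0157 0.0733] [ 0.7268  0.6868 -0.0003 -0.0007] 6.25 0.5034769002682908 [-0.1489 -0.5519 -3.8605] [ 0.0171  0.0305 -0.0046] 42.54415690898895
```

View pics/w3.png

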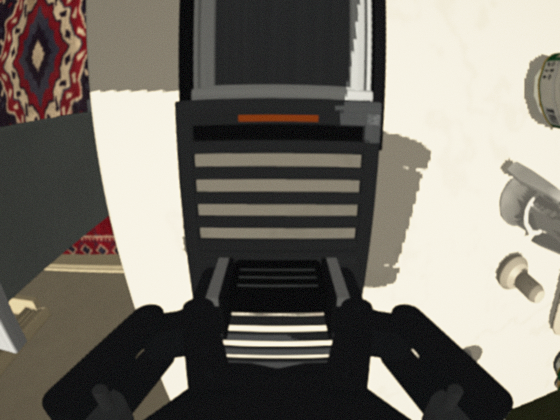

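The grille is held squarely, with the block centred between the pads at about (277,270). Its free edge, with the orange mark at (278,118), is over the lip bar. Now I'll lower the free edge onto the lip so that the grille pivots between the pads.

move_arm([
  [[1, 0.0015, 0, -0.02, -0.5], [1, 0, 0, -0.012, 0], [1, 0, 0, -0.004, 0], [1, 0, 0, -0.002, 0], [1, 0, 0, -0.002, 0], [1, 0, 0, 0, 0]],
], newtons=22)

```text
t: 6.9
tcp_pos: [0.501, 0.0128, 0.0338]
tool_rot: [0.731, 0.682, -0.0, 0.0]
force: [-1.4, -2.6, 1.9]
finger_gap: 0.505
gripper_force: 43.1
```

move_arm([
  [[1, 0, 0, -0.002, 0], [1, 0, 0, -0.001, 0], [1, 0, 0, 0, 0]],
])

```text
t: 7.2
tcp_pos: [0.5017, 0.0129, 0.0307]
tool_rot: [0.731, 0.682, 0.0, 0.001]
force: [-0.3, -3.2, 3.7]
finger_gap: 0.509
gripper_force: 43.3
```

move_arm([
  [[0.03, 0, 0, 0, 0], [0.03, 0, 0, 0, 0]],
], newtons=20)

```text
t: 7.4
tcp_pos: [0.5017, 0.013, 0.0306]
tool_rot: [0.731, 0.682, 0.0, 0.001]
force: [-0.5, -2.9, 3.8]
finger_gap: 0.508
gripper_force: 43.4
```

Run:
```python
from h import *
st=manip.sense();w=snap('wrist','w4')
print(st['tcp_pos'],st['t'],st['finger_gap'],st['force'],st['ft_torque'],st['gripper_force'])
```

```text
[0.5017 0.013  0.0306] 7.4 0.5075575368607348 [-0.4768 -2.8705  3.8242] [-0.1663  0.0189  0.0068] 43.37482273578644
```

View pics/w4.png

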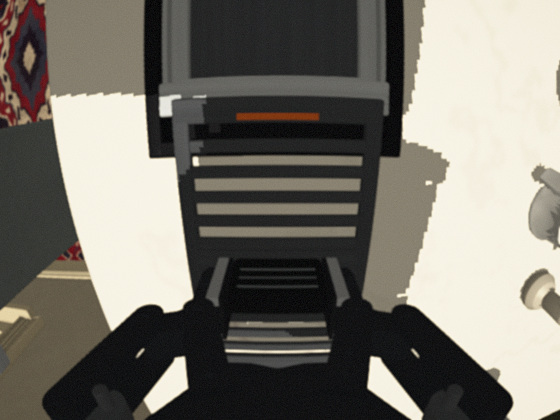

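The free edge is resting on the lip, aligned with the tray; the grille's edges are at columns 175 to 383 and the tray's at 148 to 403. The grip is still 43 N, so I'll ease the fingers a little to let the grille pivot.

move_arm([
  [[0.0, 0, 0, 0, 0], [-0.01, 0, 0, 0, 0], [-0.015, 0, 0, 0, 0]],
], newtons=20)

```text
t: 7.75
tcp_pos: [0.5015, 0.0134, 0.0302]
tool_rot: [0.731, 0.682, 0.0, 0.0]
force: [0.9, -2.6, 1.5]
finger_gap: 0.51
gripper_force: 29.0
```

move_arm([
  [[-0.015, 0, 0, -0.002, 0], [-0.015, 0, 0, -0.002, 0], [-0.015, 0, 0, 0, 0]],
], newtons=20)

```text
t: 8.05
tcp_pos: [0.501, 0.0134, 0.0259]
tool_rot: [0.731, 0.682, -0.0, -0.0]
force: [0.7, -3.1, 1.3]
finger_gap: 0.509
gripper_force: 29.1
```

move_arm([
  [[-0.015, 0, 0, -0.002, 0], [-0.015, 0, 0, -0.001, 0], [0.3, 0, 0, 0, 0], [0.5, 0, 0, 0.01, 0], [0.5, 0, 0, 0.03, 0], [0.5, 0, 0, 0.03, 0], [0.5, 0, 0, 0, 0]],
], newtons=40)

```text
t: 8.75
tcp_pos: [0.5025, 0.0136, 0.0963]
tool_rot: [0.731, 0.683, 0.002, 0.002]
force: [1.3, -0.4, -3.4]
finger_gap: 0.509
gripper_force: 42.2
```

Run:
```python
from h import *
st=manip.sense();s=snap('scene','s2')
print(st['tcp_pos'],st['t'],st['finger_gap'],st['force'],st['ft_torque'],st['gripper_force'])
p=proj(s,st['tcp_pos']);print(p);x,y=int(p[0]),int(p[1])
c=s['img'][max(0,y-70):y+70,max(0,x-80):x+80][:,:,::-1]
cv2.imwrite('pics/s2c.png',cv2.resize(cv2.convertScaleAbs(c,alpha=1.8),None,fx=4,fy=4,interpolation=cv2.INTER_CUBIC))
for n in('tongue','free_edge'):
  for cam in('scene',):print(n,[(np.array(a['xyz']),round(a['confidence'],2)) for a in manip.mark_of(n,cam)[:2]])
```

```text
[0.5025 0.0136 0.0963] 8.75 0.5088583197160589 [ 1.3174 -0.3906 -3.3848] [-0.026  -0.0327 -0.0187] 42.233580350875854
[300.5439 259.461 ]
tongue [(array([ 0.4955, -0.0733,  0.0795]), 0.84)]
free_edge [(array([0.512 , 0.0992, 0.095 ]), 0.59), (array([0.5067, 0.1181, 0.023 ]), 0.19)]
```

View pics/s2c.png

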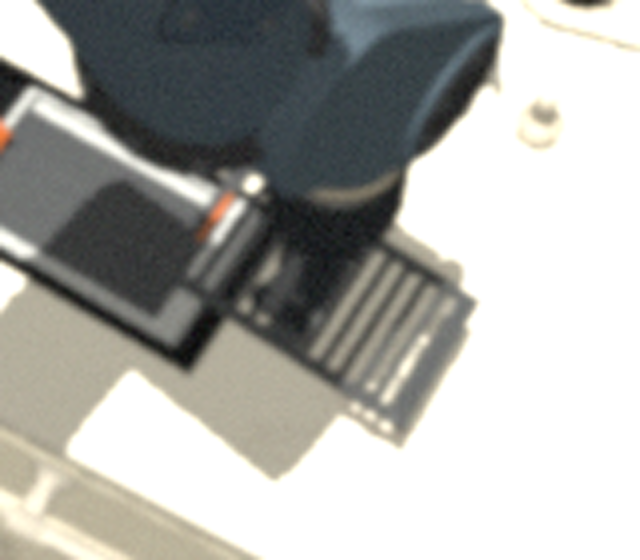

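Tongue at z≈79 mm and free edge at z≈95 mm, so the grille is tilted with its tongue down by 5 to 7° and the tilt is holding. Now over the tray.

move_arm([
  [[0.5, 0.002, 0.025, 0, 0], [0.5, 0.002, 0.04, 0, 0], [0.5, 0.002, 0.045, 0, 0], [0.5, 0.002, 0.045, 0, 0], [0.5, 0.002, 0.036, 0, 0], [0.5, 0, 0, -0.02, 0], [0.5, 0, 0, 0, 0], [0.5, 0, 0, 0, 0]],
])

```text
t: 9.7
tcp_pos: [0.5092, 0.2039, 0.0717]
tool_rot: [0.731, 0.682, -0.002, -0.001]
force: [0.6, -0.7, -3.4]
finger_gap: 0.506
gripper_force: 42.0
```

Run:
```python
from h import *
st=manip.sense();w=snap('wrist','w5')
print(st['tcp_pos'],st['tool_rot'],st['t'],st['finger_gap'],st['force'],st['gripper_force'])
np.savez('w5.npz',st_pos=st['tcp_pos'],rot=st['tool_rot'])
c=w['img'][0:170,130:430,::-1]
cv2.imwrite('pics/w5c.png',cv2.resize(cv2.convertScaleAbs(c,alpha=1.6,beta=15),None,fx=2.6,fy=2.6,interpolation=cv2.INTER_CUBIC))
```

```text
[0.5092 0.2039 0.0717] [ 0.731   0.6824 -0.0022 -0.0013] 9.7 0.5061249167684344 [ 0.5922 -0.6605 -3.4257] 41.977880001068115
```

View pics/w5c.png

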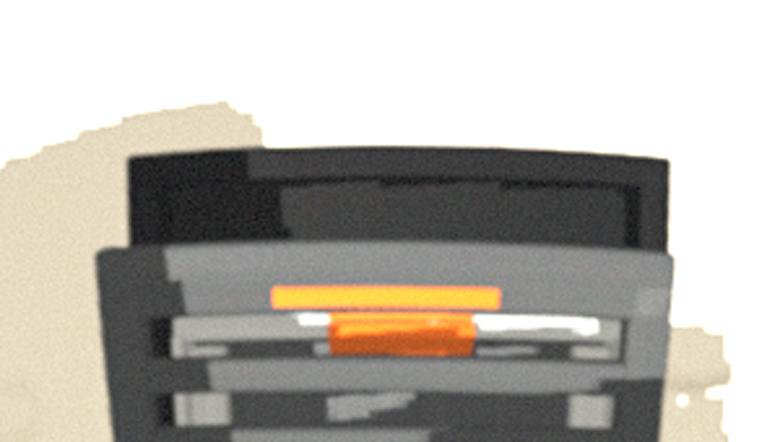

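Run:
```python
from h import *
z=np.load('w5.npz');st=dict(tcp_pos=z['st_pos'],tool_rot=z['rot']);w=manip.snapshot('wrist');s=manip.sense();print(s['tcp_pos'],s['tool_rot'])
g=lambda X,Y,h:wback(w,st,(130+X/2.6,Y/2.6),h)
a,b=g(129,158,.02),g(668,160,.02);print('tub',a,b,np.linalg.norm(a-b),'mid',(a+b)/2)
print('catch tip L,R z20',g(329,354,.02),g(474,355,.02),'top',g(329,318,.031),g(474,318,.031))
print('grille free corners',g(97,252,.079),g(672,257,.079))
y=np.radians(2*np.degrees(np.arctan2(st['tool_rot'][1],st['tool_rot'][0]))-90);print('yaw',np.degrees(y))
for p in((a+b)/2,(g(329,354,.02)+g(474,355,.02))/2,(g(97,252,.079)+g(672,257,.079))/2):
  d=(p-st['tcp_pos'])[:2];print('in tool-yaw frame',d@[np.cos(y),np.sin(y)]*1e3,d@[-np.sin(y),np.cos(y)]*1e3)
```

```text
[0.5107 0.2035 0.073 ] [ 0.7315  0.6819 -0.0006 -0.0004]
tub [0.457  0.3158 0.02  ] [0.5823 0.3074 0.02  ] 0.12556984223767584 mid [0.5196 0.3116 0.02  ]
catch tip L,R z20 [0.5001 0.2645 0.02  ] [0.5337 0.2621 0.02  ] top [0.5016 0.2738 0.031 ] [0.533  0.2717 0.031 ]
grille free corners [0.4675 0.2923 0.079 ] [0.562  0.2851 0.079 ]
yaw -3.9416926628667146
in tool-yaw frame 2.993375844740071 108.24191544712973
in tool-yaw frame 3.574997111564209 59.867003443606194
in tool-yaw frame -0.2929440851537436 85.05856780340527
```

The tray axis is 3 mm to the right of the measured TCP, so I'll command +1 mm in x. The stop is about 23 mm of slide away. Lowering with an eased grip.

move_arm([
  [[0.5, 0.001, 0, -0.02, 0], [0.5, 0, 0, -0.013, 0], [0.0, 0, 0, -0.004, 0], [-0.01, 0, 0, 0, 0], [-0.015, 0, 0, -0.002, 0], [-0.015, 0, 0, 0, 0]],
], newtons=20)

```text
t: 10.4
tcp_pos: [0.5124, 0.2043, 0.0347]
tool_rot: [0.731, 0.682, 0.0, 0.0]
force: [0.4, -0.2, -4.2]
finger_gap: 0.507
gripper_force: 28.6
```

move_arm([
  [[-0.015, 0, 0, -0.001, 0], [-0.015, 0, 0, -0.001, 0], [-0.015, 0, 0, 0, 0]],
])

```text
t: 10.7
tcp_pos: [0.5123, 0.2044, 0.0326]
tool_rot: [0.731, 0.682, 0.0, 0.0]
force: [-0.7, 1.1, -1.8]
finger_gap: 0.51
gripper_force: 28.8
```

move_arm([
  [[-0.015, 0, 0, -0.001, 0], [-0.015, 0, 0, 0, 0]],
])

```text
t: 10.9
tcp_pos: [0.5124, 0.2047, 0.0318]
tool_rot: [0.731, 0.682, 0.0, 0.0]
force: [-0.8, 1.8, 0.3]
finger_gap: 0.509
gripper_force: 29.2
```

Run:
```python
from h import *
st=manip.sense();print(st['tcp_pos'],st['force'],st['ft_torque'],st['gripper_force'])
for c in('scene','top'):
  manip.snapshot(c)
  for n in('tongue','free_edge'): print(c,n,[(np.array(a['xyz']),round(a['confidence'],2)) for a in manip.mark_of(n,c)[:2]])
```

```text
[0.5124 0.2047 0.0318] [-0.7771  1.7795  0.2554] [ 0.0478  0.1019 -0.0835] 29.153237342834473
scene tongue [(array([0.5062, 0.12  , 0.0123]), 0.93)]
scene free_edge [(array([0.5203, 0.2908, 0.031 ]), 0.8)]
top tongue [(array([0.5039, 0.1299, 0.0097]), 0.7)]
top free_edge []
```

The tongue is at z≈12 mm and the free edge at z≈31 mm, with light contact. Now I'll slide toward the lip in small steps and watch the force.

move_arm([
  [[-0.01, -0.0002, -0.003, 0.0005, 0], [-0.01, -0.0002, -0.003, 0, 0], [-0.01, -0.0002, -0.003, 0, 0], [-0.01, -0.0002, -0.003, 0, 0], [-0.01, 0, 0, 0, 0]],
])

```text
t: 11.7
tcp_pos: [0.5112, 0.1915, 0.0317]
tool_rot: [0.731, 0.682, -0.0, 0.0]
force: [-0.5, 0.5, -0.3]
finger_gap: 0.512
gripper_force: 29.0
```

move_arm([
  [[-0.01, -0.0002, -0.003, 0, 0], [-0.01, -0.0002, -0.003, 0, 0], [-0.01, 0, 0, 0, 0]],
])

```text
t: 12.0
tcp_pos: [0.5109, 0.1858, 0.0318]
tool_rot: [0.731, 0.682, -0.0, 0.0]
force: [0.3, 1.2, 1.1]
finger_gap: 0.504
gripper_force: 29.0
```

move_arm([
  [[-0.01, -0.0001, -0.002, 0, 0], [-0.01, -0.0001, -0.001, 0, 0], [-0.01, 0, 0, 0, 0]],
])

```text
t: 12.3
tcp_pos: [0.5107, 0.1832, 0.0318]
tool_rot: [0.731, 0.682, -0.0, 0.0]
force: [0.9, 1.4, 1.0]
finger_gap: 0.506
gripper_force: 29.1
```

move_arm([
  [[-0.01, -0.0001, -0.0015, 0, 0], [-0.01, -0.0001, -0.001, 0, 0], [-0.01, 0, 0, 0, 0]],
])

```text
t: 12.6
tcp_pos: [0.5105, 0.1807, 0.0318]
tool_rot: [0.731, 0.682, -0.0, 0.0]
force: [0.0, 2.3, 1.0]
finger_gap: 0.507
gripper_force: 29.1
```

move_arm([
  [[-0.01, -0.0001, -0.001, 0, 0], [-0.01, -0.0001, -0.001, 0, 0], [-0.01, 0, 0, 0, 0]],
])

```text
t: 12.9
tcp_pos: [0.5103, 0.1788, 0.0319]
tool_rot: [0.731, 0.682, 0.0, -0.0]
force: [-1.0, 3.9, 1.7]
finger_gap: 0.513
gripper_force: 29.1
```

move_arm([
  [[-0.01, -0.0001, -0.001, 0, 0], [-0.01, 0, -0.0005, 0, 0], [-0.01, 0, 0, 0, 0]],
])

```text
t: 13.2
tcp_pos: [0.5103, 0.1786, 0.0321]
tool_rot: [0.731, 0.682, 0.001, -0.0]
force: [0.7, 8.3, 3.0]
finger_gap: 0.507
gripper_force: 29.3
```

Run:
```python
from h import *
st=manip.sense();print(st['tcp_pos'],st['force'],st['ft_torque'],st['gripper_force'])
s=snap('scene','s3')
for n in('tongue','free_edge','grille'): print(n,[(np.array(a['xyz']),round(a['confidence'],2)) for a in manip.mark_of(n,'scene')[:2]])
p=proj(s,[.51,.18,.03]);x,y=int(p[0]),int(p[1])
c=s['img'][y-60:y+60,x-75:x+75][:,:,::-1]
cv2.imwrite('pics/s3c.png',cv2.resize(cv2.convertScaleAbs(c,alpha=1.8),None,fx=5,fy=5,interpolation=cv2.INTER_CUBIC))
```

```text
[0.5103 0.1786 0.0321] [0.6726 8.32   3.0186] [1.1167 0.0166 0.2158] 29.278576970100403
tongue [(array([0.5037, 0.094 , 0.0149]), 0.55)]
free_edge [(array([0.5211, 0.2663, 0.0287]), 0.81)]
grille [(array([0.5126, 0.1863, 0.0236]), 0.91)]
```

View pics/s3c.png

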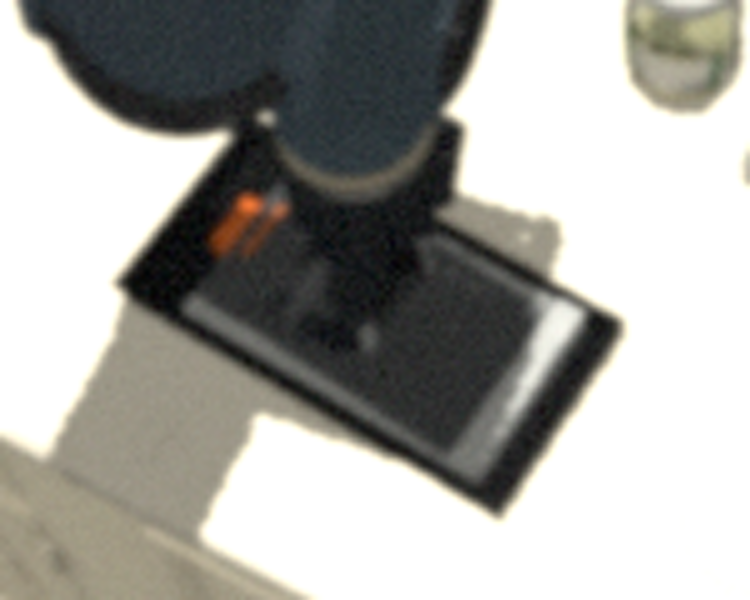

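The grille lies inside the tray with its tongue hidden under the bright lip bar (about (530,380)) and the orange mark beside the catch at (250,225). The push rose to 8 N without any further travel, so it is at the stop. Now the swing down; the block leans, so it needs about +0.4 mm of y per mm lowered.

move_arm([
  [[-0.01, 0, 0.0006, -0.001, 0], [-0.01, 0, 0.0005, -0.001, 0], [-0.01, 0, 0.0005, -0.001, 0], [-0.01, 0, 0.0005, -0.001, 0], [-0.01, 0, 0, 0, 0]],
])

```text
t: 13.9
tcp_pos: [0.51, 0.18, 0.0278]
tool_rot: [0.731, 0.682, 0.0, -0.0]
force: [-0.6, 5.3, 2.0]
finger_gap: 0.515
gripper_force: 29.3
```

move_arm([
  [[-0.01, 0, 0.0004, -0.001, 0], [-0.01, 0, 0.0004, -0.001, 0], [-0.01, 0, 0, 0, 0]],
])

```text
t: 14.2
tcp_pos: [0.5101, 0.1804, 0.0267]
tool_rot: [0.731, 0.682, 0.0, 0.0]
force: [-1.4, 3.7, 7.8]
finger_gap: 0.507
gripper_force: 30.0
```

Hooked, at the stop, and resting on the catch. I'll release and press on the free half with the shut fingertips.

move_arm([
  [[-0.1, 0, 0, 0, 0], [-0.3, 0, 0, 0, 0], [-0.3, 0, 0, 0.01, 0], [-0.3, 0, 0, 0.03, 0], [-0.3, 0, 0, 0.04, 0], [0.2, 0.002, 0.025, 0, 0], [0.6, 0.0015, 0.025, 0, 0], [1, 0, 0.004, 0, 0]],
], newtons=30)

```text
t: 15.0
tcp_pos: [0.5142, 0.236, 0.1069]
tool_rot: [0.73, 0.683, 0.001, 0.0]
force: [0.2, -0.4, -0.1]
finger_gap: 0.144
gripper_force: 0.0
```

Run:
```python
from h import *
st=manip.sense();print(st['tcp_pos'],st['force'],st['finger_gap'])
s=snap('scene','s4');w=snap('wrist','w6')
for c in('scene','wrist'):
  for n in('tongue','free_edge','grille'): print(c,n,[(np.array(a['xyz']),round(a['confidence'],2)) for a in manip.mark_of(n,c)[:2]])
```

```text
[0.5142 0.236  0.1069] [ 0.1667 -0.3894 -0.0994] 0.1435387345201268
scene tongue [(array([0.5046, 0.0913, 0.0152]), 0.69)]
scene free_edge [(array([0.5206, 0.2649, 0.0182]), 0.64)]
scene grille [(array([0.5112, 0.1834, 0.0202]), 0.72)]
wrist tongue [(array([0.5044, 0.0946, 0.0136]), 0.93)]
wrist free_edge [(array([0.5174, 0.2676, 0.0227]), 0.94)]
wrist grille [(array([0.5132, 0.1816, 0.015 ]), 0.87)]
```

move_arm([
  [[1, 0, 0, -0.035, 0], [1, 0, 0, -0.03, 0], [1, 0, 0, -0.01, 0], [1, 0, 0, -0.003, 0], [1, 0, 0, -0.002, 0], [1, 0, 0, 0, 0]],
])

```text
t: 16.0
tcp_pos: [0.5144, 0.2343, 0.0267]
tool_rot: [0.731, 0.682, 0.001, 0.0]
force: [0.1, -0.0, 0.2]
finger_gap: -0.001
gripper_force: 0.0
```

move_arm([
  [[1, 0, 0, -0.002, 0], [1, 0, 0, -0.002, 0], [1, 0, 0, 0, 0]],
])

```text
t: 16.3
tcp_pos: [0.5141, 0.2344, 0.0225]
tool_rot: [0.731, 0.682, 0.001, 0.0]
force: [0.6, -0.2, -0.0]
finger_gap: -0.004
gripper_force: 0.0
```

move_arm([
  [[1, 0, 0, -0.001, 0], [1, 0, 0, -0.001, 0], [1, 0, 0, 0, 0]],
])

```text
t: 16.6
tcp_pos: [0.5136, 0.2342, 0.0196]
tool_rot: [0.731, 0.682, -0.0, -0.0]
force: [0.2, 0.4, 1.3]
finger_gap: -0.002
gripper_force: 0.2
```

move_arm([
  [[1, 0, 0, -0.001, 0], [1, 0, 0, -0.001, 0], [1, 0, 0, 0, 0]],
])

```text
t: 16.9
tcp_pos: [0.5134, 0.2341, 0.0175]
tool_rot: [0.731, 0.682, -0.0, -0.0]
force: [0.1, 0.2, 0.1]
finger_gap: -0.001
gripper_force: 0.0
```

move_arm([
  [[1, 0, 0, -0.001, 0], [1, 0, 0, -0.001, 0], [1, 0, 0, 0, 0]],
])

```text
t: 17.2
tcp_pos: [0.5137, 0.2342, 0.0166]
tool_rot: [0.731, 0.682, 0.0, 0.0]
force: [-0.2, 0.5, 5.4]
finger_gap: -0.003
gripper_force: 2.9
```

Run:
```python
from h import *
st=manip.sense();print(st['tcp_pos'],st['force'],st['finger_gap'])
w=snap('wrist','w7')
c=w['img'][60:360,130:430,::-1]
cv2.imwrite('pics/w7c.png',cv2.resize(cv2.convertScaleAbs(c,alpha=1.8,beta=20),None,fx=2,fy=2,interpolation=cv2.INTER_CUBIC))
```

```text
[0.5137 0.2342 0.0166] [-0.1517  0.5012  5.3524] -0.003265712388396115
```

View pics/w7c.png

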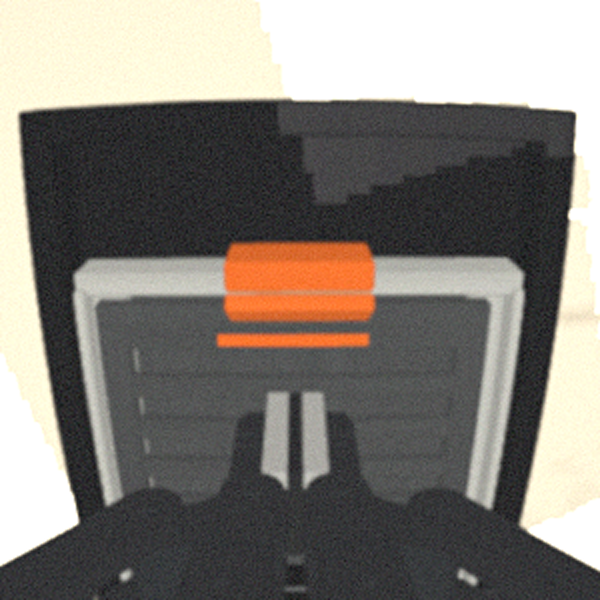

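The grille lies inside the liner with the catch blade (crop (300,308)) over its free edge, and the tips meet it at z≈17 mm, the seated height. I'll press firmly but within the limit to make sure.

move_arm([
  [[1, 0, 0, -0.001, 0], [1, 0, 0, -0.001, 0], [1, 0, 0, 0, 0]],
])

```text
t: 17.55
tcp_pos: [0.5138, 0.2342, 0.0164]
tool_rot: [0.731, 0.682, 0.0, 0.0]
force: [-3.9, -1.1, 18.0]
finger_gap: -0.002
gripper_force: 9.3
```

move_arm([
  [[1, 0, 0, 0.005, 0], [1, 0, 0, 0.03, 0], [1, 0, 0, 0.045, 0], [1, 0, 0, 0.045, 0], [1, 0, 0, 0.045, 0], [1, 0, 0.02, 0.03, 0], [1, 0, 0, 0, 0]],
])

```text
t: 18.25
tcp_pos: [0.5169, 0.2566, 0.2191]
tool_rot: [0.731, 0.683, 0.006, 0.002]
force: [0.8, -0.7, -0.8]
finger_gap: -0.005
gripper_force: 0.0
```

Run:
```python
from h import *
st=manip.sense();print(st['tcp_pos'],st['force'],st['t'])
w=snap('wrist','w8');manip.snapshot('scene')
for c in('scene','wrist'):
  for n in('tongue','free_edge','grille'): print(c,n,[(np.array(a['xyz']),round(a['confidence'],2)) for a in manip.mark_of(n,c)[:2]])
c=w['img'][60:290,210:400,::-1]
cv2.imwrite('pics/w8c.png',cv2.resize(cv2.convertScaleAbs(c,alpha=1.8,beta=20),None,fx=2.6,fy=2.6,interpolation=cv2.INTER_CUBIC))
```

```text
[0.5169 0.2566 0.2191] [ 0.7959 -0.6736 -0.7742] 18.25
scene tongue [(array([0.5033, 0.0958, 0.0133]), 0.82)]
scene free_edge [(array([0.5176, 0.2663, 0.0073]), 0.55)]
scene grille [(array([0.5099, 0.1814, 0.0136]), 0.78)]
wrist tongue []
wrist free_edge [(array([0.5156, 0.2666, 0.0143]), 0.79)]
wrist grille [(array([0.5103, 0.1821, 0.0095]), 0.88)]
```

View pics/w8c.png

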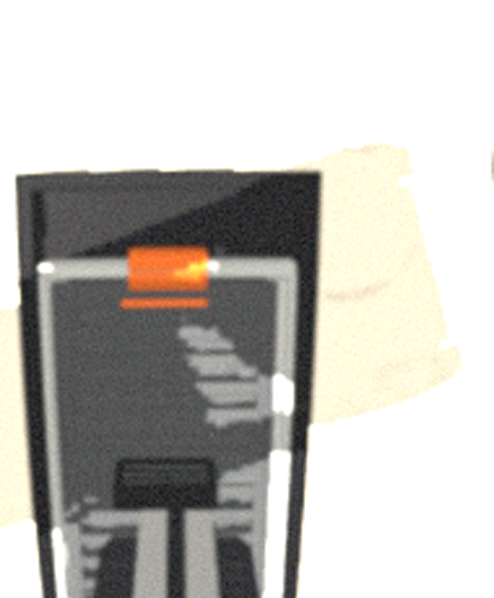

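The grille lies flat inside the liner, the catch (crop (168,268)) overlaps its free edge, and both ends read z≈12 mm. Handing in.

```bash
python3 -c "
from station import manip
print(manip.sign_off())"
```

```text
the job is handed in; nothing more can be done
None
```

The grille is back in the tray and I've handed the job in: the tongue is hooked and at the stop (about 8 N), the catch is over the free edge, and it held an 18 N press; I gripped the block across its 44 mm instead of the 12 mm so the grille could tilt, and viewed 12 pictures, over the limit of 10.

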